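# Find the steel-cored bar by its heft and set it against the measuring stop

## Robot

A 7-joint arm with a two-finger parallel gripper is mounted at the origin on the work surface. World frame = base frame: x ahead of the robot, y to its left, z up, the work surface at z = 0. Lengths are in m, angles in rad, forces in N, time in s.
With the tool pointing down it reaches from about 0.425 to 0.925 m from the base axis. Payload 6.8 kg.
Tool frame: the origin (TCP) lies at the very end of the fingers, on their centre line; the grasp point (between the pads) lies 19 mm behind it; x points along the fingers, y is the direction in which the jaws open and shut, and the axes are right-handed (so a half turn about x gives the same grasp; the last joint's range is limited). The gripper opens to 85 mm and grips with 20 to 120 N. Pads are 22 mm wide; open, the fingers measure 114 mm over their backs; the gripper's body (76 mm by 85 mm) begins 54 mm behind the grasp point. The pads swing forward as they close: fully open they stand 13 mm farther back than shut.
Start: joints at [1.066, 0.477, 0.022, 1.555, -0.011, 1.109, -0.083], TCP at [0.261, -0.623, 0.231] pointing down, gripper open.
Joint ranges: [-2.96, 2.96], [-0.34, 2.1], [-1.41, 1.46], [0.24, 2.44], [-1.37, 4.51], [0.17, 1.92], [-2.96, 2.96]. Speed limits (rad/s): [2.39, 2.39, 3.14, 3.14, 3.14, 3.14, 3.14].

## Interface

Orientations are given as a rotation vector (axis times angle).
In Python, from bench import get_obs, grab_frame, camera_info, hand_in gives the robot as it stands.
- The arm moves only by the tool apply_moves, never from a script. Its argument "series" is text: rows parted by semicolons, each of 7 numbers parted by spaces: the turn, a rotation vector about the tool's x, y, z in rad, then the shift along the tool's x, y, z in m, then the opening, from 0 (shut) to 1 (fully open). In form: wx wy wz tx ty tz hand; .... A call has 1 to 12 rows; each row is the pose to reach, as a shift and turn from the pose commanded when the call began, along the tool's axes at that moment; what a row does not reach only later rows make up. A row lasts 1/8 s, in which the tool goes at most 62.5 mm and 10.7 degrees, less where a joint would pass 70% of its speed; a pose out of reach is approached as far as the arm can. A call with a gripper value outside its range is refused whole. The fingers move at their own pace and stop on an object; "force" is the grip in N (left out, the last holds). Time passes only in rows, so rows that repeat a pose let the fingers close. It gives the time, the measured TCP pose, the force and the opening at its end, in the units of the state.
- get_obs(): the state, without advancing time (a new reading comes with each control period).
- grab_frame(name): name is "side" or "top" or "wrist"; returns the picture (480x640x3 uint8, blue, green, red); there is no depth.
- camera_info(name): a dict with "fov_y" (degrees; the focal length in pixels is half the picture's height over the tangent of half this angle, whatever the lens; pixels are square), "cx", "cy" (the principal point, pixels), "D" ([k1, k2, p1, p2, k3] as OpenCV has them; the pictures are not rectified), "rvec" (rotation vector, rad) and "tvec" (3), from world to camera coordinates, as OpenCV has them. Camera axes: x right, y down, z forward; pixel columns grow to the right and rows downward; lengths in m; the calibration is good to about 2 mm. A picture is of the moment at which its call begins: read the wrist's pose just before it. camera_info takes no time and is no camera call; for the wrist camera it gives the pose at the moment of the call.
- hand_in(): hands the job in, once; it reports no verdict.
The state is a dict: "clock": time; "joints": joint angles; "qvel": joint speeds; "tau": joint torques, N m; "tcp_pos": TCP position; "orientation": TCP orientation; "contact_force": force on the tool from outside, world axes, zero at the start; "moment": the same for the moment, N m; "grip_width": finger opening in m.
Only numpy, scipy, OpenCV 4.12 (cv2) and the standard library are available. Lean on these libraries where they do the work, as an engineer would, in place of code of your own. Each camera call takes 0.05 s, during which the arm holds its last target.

## Task

One of the two look-alike green bars in the rack under the power supply has a steel core: find this heavier one by lifting. Raise its front end over the red lip, draw it out endwise, lay it in the two blue saddles of the measuring bed and slide it gently along until its end just touches the orange stop, without shifting the stop from its setting, then let go. The lighter bar is to be left lying in its slot of the rack, and the meter, book and bottle are not to be disturbed.

Things in the scene. Friction and masses are not known exactly. Their poses are not given: they have to be found in the camera images.
- rack: fixed bar rack under a riser with a power supply; origin on the bench below the middle of the bars. Bars lie along its y axis at x = -40 and +40 mm, front ends at y = -100 mm; they come out towards -y. Each rests on a 20 mm wide strip 26 mm above the bench (6 mm base plate). Low cheeks, 27 mm apart, 35 over their outsides, top 34 mm high, from y = -35 to +55 mm. Wall behind the rear ends at y = +103 mm.
- lip (a point): middle between the two red lips, on their top edge: one lip in front of each bar, 20 mm wide, 7 mm thick (rack y = -110 to -103 mm), top 38 mm above the bench, which is 12 mm above the bars' undersides
- keeper (a point): middle of the front lower edge of the steel keeper strip over the bars' rear ends (rack y = +77 to +107 mm), underside 56 mm above the bench, 8 mm over the bars: a bar lifted level cannot clear the lip before its rear end has come out from under the keeper, about 25 mm; its front end can be tipped up
- riser_edge (a point): middle of the front lower edge of the riser board over the bars (rack x -110 to 110, y -55 to +115 mm, underside 100, top 110 mm above the bench; posts at x = +-98 mm, y = -20 and +100 mm). The power supply on it is 190 mm high, knobs to y = -52 mm. Only the front 45 mm of the bars is free from above: the gripper must lean out to the rack's -y side, 30 to 45 degrees
- bar_p: one of two look-alike sealed square tubes, green with black ends, 22 x 22 x 200 mm, long axis = its y, origin at its centre (37 mm above the bench at the start). One has a thin light core (tube and core 0.24 to 0.28 kg), the other a steel core (0.69 to 0.81 kg); which is which changes each time and cannot be seen: heft it
- bar_q: one of two look-alike sealed square tubes, green with black ends, 22 x 22 x 200 mm, long axis = its y, origin at its centre (37 mm above the bench at the start). One has a thin light core (tube and core 0.24 to 0.28 kg), the other a steel core (0.69 to 0.81 kg); which is which changes each time and cannot be seen: heft it
- bed: fixed measuring bed; origin on the bench. A bar lies along its y at x = 0 in two blue saddles at y = -30 and +60 mm (each 16 mm long), its centre 41 mm above the bench (37 once the saddles have sunk). Saddle cheeks 28 mm apart, flared at the top, 52 mm high. Base 45 mm wide, 12 high, y -50 to +180 mm; the bar's -y end overhangs free. The stop is at the +y end; seated bar's centre: y = -15 to +15 mm
- saddles (a joint): how far (m) the pair of saddles has sunk on its springs: 0 when empty, 0.001 or less under the lighter bar, 0.004 (its limit) under the heavier. Needs 2 N to start and 1 N more per mm
- stop_face (a point): centre of the face of the orange stop on the bed (34 mm wide, top 52 mm above the bench, black knob to 64 mm), at the height of the bar's centre, axes as the bed's. The bar's end comes against it from -y, the bar's centre then 100 mm from it. Its setting differs each time; it is held by friction only and slides away when pushed with more than about 14 N
- meter: bystander: black hand-held meter lying flat, 75 x 150 x 32 mm (up to 40 mm at its dial), origin centre of its underside
- book: bystander: blue and red textbook lying flat, 150 x 180 x 30 mm, origin centre of its underside
- bottle: bystander: amber bottle standing, diameter 64 mm, 190 mm high, origin centre of its underside
Not all that is in view belongs to the job. What is shaped like the bed but purple is not meant.

How it is judged:
On the way, in this order (a step that is already met when the one before it is completed fails the run):
1. a bar is tipped up in the rack, by 2 degrees or more (((angle between the y axis of bar_p and the z axis of rack, either way round below 1.536 rad and z of bar_p in the frame of rack above 0.04 m and y of bar_p in the frame of rack above -0.1 m) or (angle between the y axis of bar_q and the z axis of rack, either way round below 1.536 rad and z of bar_q in the frame of rack above 0.04 m and y of bar_q in the frame of rack above -0.1 m))), for 0.1 s.
2. a bar is drawn clear of the rack (its centre 200 mm or more out) ((y of bar_p in the frame of rack below -0.2 m or y of bar_q in the frame of rack below -0.2 m)), for 0.1 s.
3. a bar lies in both saddles of the bed (((z of bar_p in the frame of bed between 0.033 and 0.044 m and x of bar_p in the frame of bed between -0.006 and 0.006 m and angle between the y axis of bar_p and the y axis of bed, either way round below 0.06 rad) or (z of bar_q in the frame of bed between 0.033 and 0.044 m and x of bar_q in the frame of bed between -0.006 and 0.006 m and angle between the y axis of bar_q and the y axis of bed, either way round below 0.06 rad))), for 0.2 s.
At the end, for the whole second after the job is handed in: The heavier bar rests in both saddles (6 mm sideways, 4 mm in height, 0.06 rad), its weight sinking them over 3 mm, its end within 3 mm of the stop's face; the stop is within 5 mm of its setting; the other bar lies in its slot of the rack (8 mm endwise, 4 mm in height) (((z of bar_p in the frame of bed between 0.033 and 0.0415 m and x of bar_p in the frame of bed between -0.006 and 0.006 m and angle between the y axis of bar_p and the y axis of bed, either way round below 0.06 rad and y of bar_p in the frame of stop_face between -0.103 and -0.095 m and linear speed of bar_p below 0.02 m/s and z of bar_q in the frame of rack between 0.033 and 0.041 m and y of bar_q in the frame of rack between -0.008 and 0.008 m and angle between the y axis of bar_q and the y axis of rack, either way round below 0.12 rad) or (z of bar_q in the frame of bed between 0.033 and 0.0415 m and x of bar_q in the frame of bed between -0.006 and 0.006 m and angle between the y axis of bar_q and the y axis of bed, either way round below 0.06 rad and y of bar_q in the frame of stop_face between -0.103 and -0.095 m and linear speed of bar_q below 0.02 m/s and z of bar_p in the frame of rack between 0.033 and 0.041 m and y of bar_p in the frame of rack between -0.008 and 0.008 m and angle between the y axis of bar_p and the y axis of rack, either way round below 0.12 rad)) and value of joint saddles above 0.003 m and distance of stop_face from where it was at the start of the episode below 0.005 m); the robot touches nothing.
It fails at once if the stop is pushed more than 5 mm from its setting (distance of stop_face from where it was at the start of the episode above 0.005 m).
It fails at once if the meter, book or bottle is moved more than 30 mm (distance of any of meter, book, bottle from where it was at the start of the episode above 0.03 m).
It also fails if it takes over 61 s, if anything falls off the work surface, if the arm or the gripper's body presses on something with over 40 N, if the wrist force passes 120 N, or if a joint passes its speed limit or range.

## Working session

There is one attempt and no reset: what is moved stays moved. The work goes in short steps, Python scripts to look and compute and a tool call to move; the robot and the scene stay as the last step left them, time stands still between calls to the robot, and variables do not carry over. Pictures are saved under pics/ and viewed, and the job is handed in when it is done.

Besides the shell and the picture viewer there is one more tool, called after "Emit:" as name(argument=value, ...) on one line, values as JSON. apply_moves: Moves the arm, as the interface text tells. Its arguments: {"type":"object","properties":{"series":{"type":"string"},"force":{"type":"number"}},"required":["series"]}

```bash
ls; mkdir -p pics
python3 - <<'E'
from bench import *
import cv2
print(get_obs())
for n in ["side","top","wrist"]:
    print(n,camera_info(n)); cv2.imwrite(f"pics/{n}0.png",grab_frame(n))
E
```

```text
pics
{'clock': 0.0, 'joints': array([ 1.06590803,  0.47779902,  0.02234963,  1.55643733, -0.01150805,
        1.10929426, -0.083118  ]), 'qvel': array([ 0.00111489,  0.00055477, -0.00160484,  0.00197499,  0.00043068,
       -0.0009673 , -0.00053747]), 'tau': array([ 1.17456384e-03, -5.96461129e+01,  1.60863519e+00, -2.81203026e+01,
        1.25305113e-02,  9.35228483e-03,  3.54382806e-06]), 'tcp_pos': array([ 0.26061729, -0.62202608,  0.23033259]), 'orientation': array([ 2.0037646 ,  0.40470714, -2.00475593]), 'contact_force': array([-0.83563127, -0.06530462,  0.9304042 ]), 'moment': array([-0.01057036,  0.05395573,  0.03995943]), 'grip_width': 0.08513931666014554}
side {'fov_y': 44.25145923753138, 'cx': 315.6577298890527, 'cy': 240.40667141735332, 'D': array([-0.15376225,  0.        ,  0.        ,  0.        ,  0.        ]), 'rvec': array([ 0.47052843, -3.01063922,  0.47535301]), 'tvec': array([0.53122172, 0.25348636, 1.86059412])}
top {'fov_y': 51.4654748096836, 'cx': 324.67081510880723, 'cy': 232.30222033298236, 'D': array([0.00787919, 0.        , 0.        , 0.        , 0.        ]), 'rvec': array([ 2.18611243, -2.15036571,  0.11522059]), 'tvec': array([-0.08164308,  0.55976529,  1.25268736])}
wrist {'fov_y': 69.8818964414784, 'cx': 319.18206748260843, 'cy': 244.63031629580553, 'D': array([-0.04890627,  0.        ,  0.        ,  0.        ,  0.        ]), 'rvec': array([-2.41574657,  1.6063877 ,  0.22862229]), 'tvec': array([-0.67375299, -0.03656435,  0.38014945])}
```

View pics/side0.png

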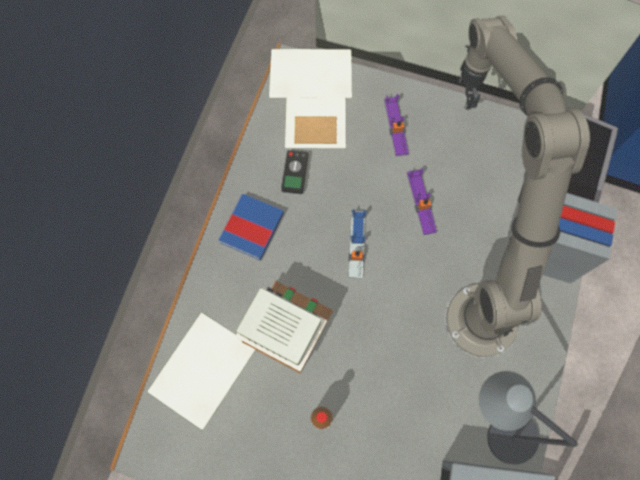

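View pics/top0.png

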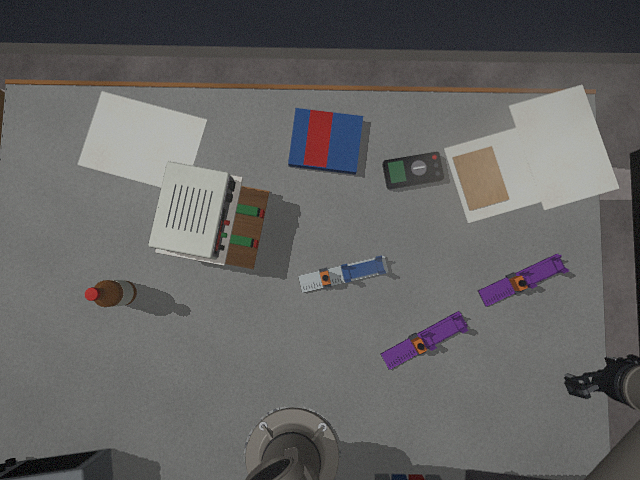

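View pics/wrist0.png

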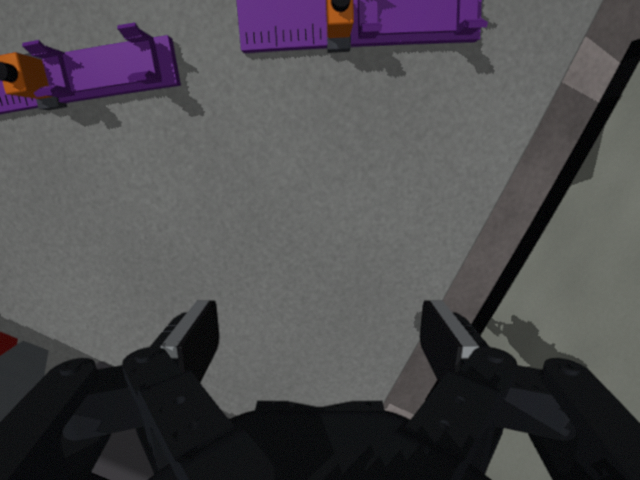

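Candidates: the green bars at top px (250,210) and (243,242), both in the one rack. For the bed there is the blue one at (345,272), against purple decoys at (425,340) and (523,280). I choose the blue bed and check it in a crop.

Run:
```python
import cv2,numpy as np
im=cv2.imread("pics/top0.png")
a=cv2.resize(im[155:305,140:400],None,fx=3,fy=3,interpolation=cv2.INTER_CUBIC)
cv2.imwrite("pics/topcrop.png",a); print(a.shape)
im=cv2.imread("pics/side0.png")
a=cv2.resize(im[195:380,230:390],None,fx=3.2,fy=3.2,interpolation=cv2.INTER_CUBIC)
cv2.imwrite("pics/sidecrop.png",a)
```

```text
(450, 780, 3)
```

View pics/topcrop.png

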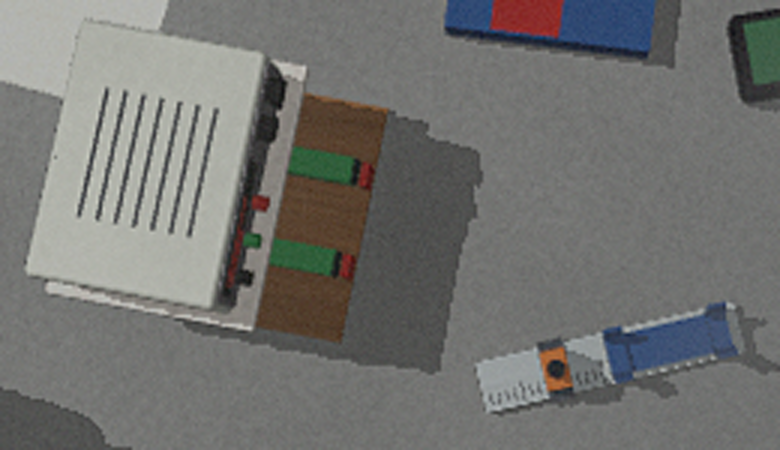

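View pics/sidecrop.png

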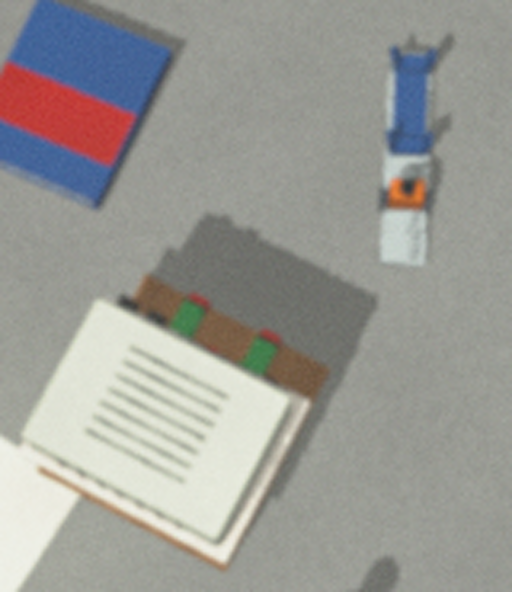

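The crops show two bars in the rack, with red lips at crop (366,176) and (347,266). The blue bed has its orange stop at (556,368), with its saddles to the right. Next I measure these.

```bash
cat > h.py <<'E'
import cv2,numpy as np
from bench import *
from scipy.spatial.transform import Rotation as R
def K(ci):
    f=240/np.tan(np.radians(ci['fov_y']/2)); return np.array([[f,0,ci['cx']],[0,f,ci['cy']],[0,0,1.]])
def plane(ci,uv,z):
    uv=np.array(uv,float).reshape(-1,1,2); n=cv2.undistortPoints(uv,K(ci),ci['D']).reshape(-1,2)
    Rm,_=cv2.Rodrigues(ci['rvec']); C=-Rm.T@ci['tvec']
    d=np.c_[n,np.ones(len(n))]@Rm; z=np.broadcast_to(z,len(d))
    return C+d*((z-C[2])/d[:,2])[:,None]
def proj(ci,P):
    return cv2.projectPoints(np.array(P,float).reshape(-1,3),ci['rvec'],ci['tvec'],K(ci),ci['D'])[0].reshape(-1,2)
def blobs(im,lo,hi,roi,amin=8,extra=None):
    x0,y0,x1,y1=roi; hsv=cv2.cvtColor(im[y0:y1,x0:x1],cv2.COLOR_BGR2HSV)
    m=cv2.inRange(hsv,lo,hi)
    if extra: m|=cv2.inRange(hsv,*extra)
    n,l,s,c=cv2.connectedComponentsWithStats(m)
    out=[]
    for i in range(1,n):
        if s[i,4]>=amin:
            cs=cv2.findContours((l==i).astype(np.uint8),0,2)[0][0]
            out.append((s[i,4],c[i]+[x0,y0],cv2.boxPoints(cv2.minAreaRect(cs))+[x0,y0]))
    return sorted(out,key=lambda t:-t[0])
E
python3 - <<'E'
from h import *
np.set_printoptions(precision=4,suppress=True)
for n,roi in [("top",(200,155,400,300)),("side",(230,195,390,320))]:
    im=cv2.imread(f"pics/{n}0.png"); ci=camera_info(n)
    Rm,_=cv2.Rodrigues(ci['rvec']); print(n,"C",-Rm.T@ci['tvec'])
    for nm,lo,hi,z,ex in [("red",(0,150,70),(6,255,255),.038,((174,150,70),(180,255,255))),("green",(50,100,40),(80,255,255),.048,None),("orange",(8,150,120),(18,255,255),.052,None),("blue",(100,110,60),(118,255,255),.03,None)]:
        for a,c,b in blobs(im,lo,hi,roi,12,ex)[:4]:
            print(nm,a,c,plane(ci,c,z)[0],"box",plane(ci,b,z)[:,:2].tolist() if nm in("green","blue","orange") else "")
E
```

```text
top C [ 0.427  -0.0716  1.3045]
red 248 [315.5   159.996] [ 0.7485 -0.0455  0.038 ] box 
red 31 [255.3226 243.4194] [0.5287 0.104  0.038 ] box 
red 26 [261.5    212.8462] [0.6076 0.0906 0.038 ] box 
red 18 [226.3333 222.1667] [0.582  0.1798 0.038 ] box 
green 176 [246.8068 209.5568] [0.6141 0.1269 0.048 ] box [[0.6078545731894788, 0.1546133328276217], [0.6293766421304372, 0.15138016590934292], [0.6205231625324091, 0.09983561660193413], [0.5990295892623934, 0.10315790689319496]]
green 176 [240.392  240.1705] [0.5355 0.1406 0.048 ] box [[0.5296352162408811, 0.16784549874084803], [0.5507236758146323, 0.1644229470003726], [0.5413845723708791, 0.11345363623425334], [0.5203260895960163, 0.11696366697536009]]
green 22 [223.7273 234.5909] [0.549  0.1833 0.048 ] box [[0.5529400944455277, 0.19032317372398008], [0.5531502579086721, 0.17766501802469148], [0.5455133133319793, 0.17738183101656213], [0.5453037075419666, 0.19003199742334373]]
orange 31 [323.9677 273.2581] [ 0.4554 -0.0723  0.052 ] box [[0.45741571003274095, -0.061527614949486956], [0.4629056201287554, -0.07965972750629849], [0.45140
[... 1578 characters left out ...]
5 [258.0042 211.8529] [ 0.7968 -0.1198  0.03  ] box [[0.8742695205675415, -0.0912184486287414], [0.8722921561954032, -0.16585731696568662], [0.7192334821211277, -0.14861888678052504], [0.7228515120607409, -0.07513566805701821]]
blue 362 [246.0746 245.5387] [0.7946 0.0021 0.03  ] box [[0.8601699124110616, 0.011943784975998739], [0.8583807987627957, -0.022806585675890167], [0.7348011418414255, -0.007929659149429946], [0.7371648001850135, 0.026371490332424696]]
blue 269 [358.0223 227.1561] [ 0.4665 -0.1687  0.03  ] box [[0.47141013230655665, -0.11443471730185961], [0.49791463629614646, -0.2158743545848355], [0.4625552615099499, -0.22558834116167592], [0.43665265936576925, -0.12398393587134549]]
```

```bash
cat >> h.py <<'E'
def Rt(a): return R.from_rotvec(a).as_matrix()
def tcp():
    o=get_obs(); return o['tcp_pos'],Rt(o['orientation']),o
def frame(org,th):
    c,s=np.cos(th),np.sin(th); return np.array([[c,-s,0],[s,c,0],[0,0,1.]]),np.array([*org,0.])
def leanR(th,t,sgn=1):
    # tool x = lean t from straight down toward frame +y ; tool y = sgn * frame x
    F,_=frame((0,0),th); x=F@[0,np.sin(t),-np.cos(t)]; y=F@[sgn,0,0]; return np.c_[x,y,np.cross(x,y)]
def rel(P,Q,p=None,q=None):
    if p is None: p,q,_=tcp()
    w=R.from_matrix(q.T@Q).as_rotvec(); return np.r_[w,q.T@(np.array(P)-p)]
E
python3 - <<'E'
from h import *
np.set_printoptions(precision=4,suppress=True)
p,q,o=tcp(); print(q)
ci=camera_info("wrist"); Rm,_=cv2.Rodrigues(ci['rvec']); C=-Rm.T@ci['tvec']
print("cam in tool",q.T@(C-p),"cam axes in tool\n",q.T@Rm.T)
for s in (1,-1):
  Q=leanR(np.radians(12.3),0,s); print(s,rel([.53,-.15,.32],Q))
E
```

```text
[[-0.0006  0.3865 -0.9223]
 [ 0.0013 -0.9223 -0.3865]
 [-1.     -0.0014  0.0001]]
cam in tool [-0.1437 -0.0002 -0.0698] cam axes in tool
 [[ 0.0004 -0.276   0.9612]
 [ 1.      0.0002 -0.0004]
 [-0.0001  0.9612  0.276 ]]
1 [-1.3887 -0.0009  0.0012 -0.089  -0.3315 -0.4309]
-1 [ 1.7529  0.0013  0.001  -0.089  -0.3315 -0.4309]
```

Run:
```python
from h import *
np.set_printoptions(precision=4,suppress=True)
Q=leanR(np.radians(12.3),0,-1); print(rel([.448,-.10,.25],Q))
```

```text
[ 1.7529  0.0013  0.001  -0.0189 -0.4092 -0.3746]
```

Emit:
apply_moves(series="1.753 0 0 -0.019 -0.409 -0.375 1; 1.753 0 0 -0.019 -0.409 -0.375 1; 1.753 0 0 -0.019 -0.409 -0.375 1; 1.753 0 0 -0.019 -0.409 -0.375 1; 1.753 0 0 -0.019 -0.409 -0.375 1; 1.753 0 0 -0.019 -0.409 -0.375 1; 1.753 0 0 -0.019 -0.409 -0.375 1; 1.753 0 0 -0.019 -0.409 -0.375 1; 1.753 0 0 -0.019 -0.409 -0.375 1; 1.753 0 0 -0.019 -0.409 -0.375 1; 1.753 0 0 -0.019 -0.409 -0.375 1; 1.753 0 0 -0.019 -0.409 -0.375 1")

```text
clock: 1.65
tcp_pos: [0.4486, -0.1, 0.2502]
orientation: [-1.367, 1.099, 1.367]
contact_force: [-0.6, 0.4, 1.1]
grip_width: 0.0853
```

Run:
```python
from h import *
import pickle
np.set_printoptions(precision=4,suppress=True)
p,q,o=tcp(); print(o['clock'],p,o['joints'],o['contact_force'])
ci=camera_info("wrist"); im=grab_frame("wrist"); cv2.imwrite("pics/w1.png",im); pickle.dump(ci,open("w1.pkl","wb"))
im=grab_frame("top"); cv2.imwrite("pics/top1.png",im)
```

```text
1.65 [ 0.4486 -0.1     0.2502] [ 0.1698  0.104  -0.0928  2.021   0.0114  1.0174 -2.8537] [-0.5893  0.4171  1.1394]
```

View pics/w1.png

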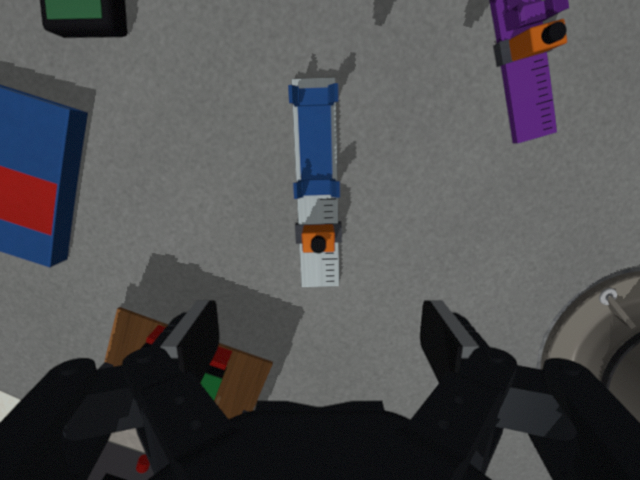

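Run:
```python
from h import *
im=cv2.imread("pics/w1.png")
a=cv2.resize(im[70:295,250:390],None,fx=2.6,fy=2.6,interpolation=cv2.INTER_CUBIC)
b=cv2.resize(im[290:440,90:310],None,fx=2,fy=2,interpolation=cv2.INTER_CUBIC)
h=max(a.shape[0],b.shape[0]); c=np.zeros((h,a.shape[1]+b.shape[1],3),np.uint8); c[:a.shape[0],:a.shape[1]]=a; c[:b.shape[0],a.shape[1]:]=b
cv2.imwrite("pics/w1c.png",c)
```

```text
(no output)
```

View pics/w1c.png

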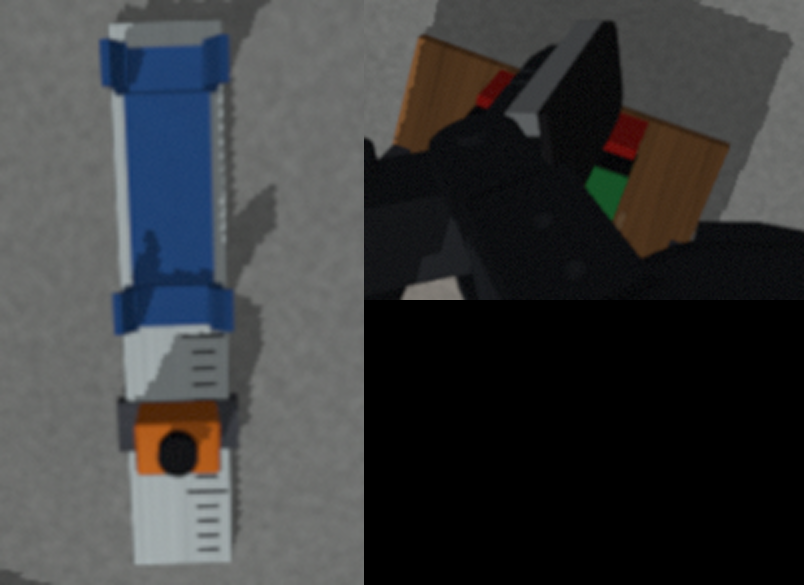

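Run:
```python
from h import *
import pickle
np.set_printoptions(precision=4,suppress=True)
ci=pickle.load(open("w1.pkl","rb"))
px=lambda L:np.array(L,float)/2.6+[250-.3,70-.3]
b=plane(ci,px([(109,24),(229,22),(135,563),(231,560)]),.012)[:,:2]
print("base",b, "W",np.linalg.norm(b[0]-b[1]),np.linalg.norm(b[2]-b[3]),"L",np.linalg.norm(b[0]-b[2]),np.linalg.norm(b[1]-b[3]))
m0,m1=(b[0]+b[1])/2,(b[2]+b[3])/2; d=(m1-m0)/np.linalg.norm(m1-m0); th=np.arctan2(-d[0],d[1]); print("yaw",np.degrees(th))
org=m0+d*.05; org2=m1-d*.18; print("org",org,org2)
F,o=frame((org+org2)/2,th)
def loc(L,z): 
    P=plane(ci,px(L),z); return (P-o)@F
print("stop top face edge",loc([(138,417),(219,417),(178,417)],.052))
print("stop bottom edge",loc([(136,402),(219,402)],.012), "top back",loc([(138,474),(219,472)],.052))
print("saddle A corners z.052",loc([(103,38),(228,35),(103,90),(228,88)],.052))
print("saddle B corners z.052",loc([(116,293),(233,290),(116,333),(233,330)],.052))
print("floor edges z.03",loc([(124,95),(211,95),(134,283),(213,283)],.030))
print("knob",loc([(178,453)],.064))
```

```text
base [[ 0.5054 -0.2278]
 [ 0.4593 -0.2387]
 [ 0.4491 -0.0058]
 [ 0.4062 -0.0167]] W 0.04737025093090846 0.04429393406994449 L 0.22904940531338167 0.22819504299423005
yaw 13.824457448877085
org [ 0.4704 -0.1847] [ 0.4707 -0.186 ]
stop top face edge [[ 0.0159  0.1007  0.052 ]
 [-0.016   0.1015  0.052 ]
 [ 0.0002  0.1011  0.052 ]]
stop bottom edge [[ 0.0187  0.1036  0.012 ]
 [-0.0176  0.1045  0.012 ]] top back [[ 0.0168  0.1242  0.052 ]
 [-0.0157  0.1241  0.052 ]]
saddle A corners z.052 [[ 0.0232 -0.0379  0.052 ]
 [-0.0211 -0.0377  0.052 ]
 [ 0.024  -0.0204  0.052 ]
 [-0.0209 -0.0199  0.052 ]]
saddle B corners z.052 [[ 0.0224  0.0521  0.052 ]
 [-0.0219  0.0521  0.052 ]
 [ 0.0231  0.0674  0.052 ]
 [-0.0218  0.0673  0.052 ]]
floor edges z.03 [[ 0.0178 -0.0209  0.03  ]
 [-0.0155 -0.02    0.03  ]
 [ 0.0167  0.0505  0.03  ]
 [-0.0151  0.0513  0.03  ]]
knob [[0.0004 0.1124 0.064 ]]
```

```bash
python3 - <<'E'
from h import *
import pickle
np.set_printoptions(precision=4,suppress=True)
ci=pickle.load(open("w1.pkl","rb"))
px=lambda L:(np.array(L,float)-[364,0])/2+[90-.25,290-.25]
P=plane(ci,px([(425,37),(727,145)]),.006)[:,:2]; print(P,P.mean(0)); d=P[1]-P[0]; print(np.linalg.norm(d),np.degrees(np.arctan2(-d[1],-d[0])))
print("lip top corners near",plane(ci,px([(619,113),(648,122),(635,150),(606,146)]),.038))
th=np.radians(-9.6)
F,o=frame((.5858,.2023),th)
ct=camera_info("top")
# top view plate corners px
T=plane(ct,np.array([(388,110),(343,340)])/3+[140-.33,155-.33],.006)[:,:2]; print("top",T,T.mean(0),np.linalg.norm(T[0]-T[1]))
d=T[0]-T[1]; print(np.degrees(np.arctan2(d[1],d[0])))
# black/green edge and lip from top image, zoomed px
U=np.array([(352,158),(356,184),(333,250),(337,276)])/3+[140-.33,155-.33]
# pregrasp
for s in (1,):
  Q=leanR(th,np.radians(43),s)
  for xx in (-.04,.04):
    g=F@[xx,-.075,.040]+o; print("x",xx,"grasp",g,"tcp",g+.019*Q[:,0],"pre",g+.019*Q[:,0]-.13*Q[:,0],rel(g+.019*Q[:,0]-.13*Q[:,0],Q))
E
python3 - <<'E'
import cv2
im=cv2.imread("pics/top1.png"); cv2.imwrite("pics/t1c.png",cv2.resize(im[185:280,200:285],None,fx=6,fy=6,interpolation=cv2.INTER_CUBIC))
E
```

```text
[[0.6673 0.0766]
 [0.4663 0.1112]] [0.5668 0.0939]
0.20397615157676552 -9.754681630964527
lip top corners near [[0.5327 0.0806 0.038 ]
 [0.5149 0.0828 0.038 ]
 [0.52   0.1041 0.038 ]
 [0.5376 0.1053 0.038 ]]
top [[0.6699 0.0765]
 [0.4671 0.1098]] [0.5685 0.0932] 0.20557316440325152
-9.32848338835093
x -0.04 grasp [0.5339 0.135  0.04  ] tcp [0.536  0.1478 0.0261] pre [0.5212 0.0604 0.1212] [-2.5858  0.1976 -1.0188  0.1289 -0.1056  0.1421]
x 0.04 grasp [0.6127 0.1217 0.04  ] tcp [0.6149 0.1345 0.0261] pre [0.6001 0.047  0.1212] [-2.5858  0.1976 -1.0188  0.1289 -0.1799  0.1123]
```

View pics/t1c.png

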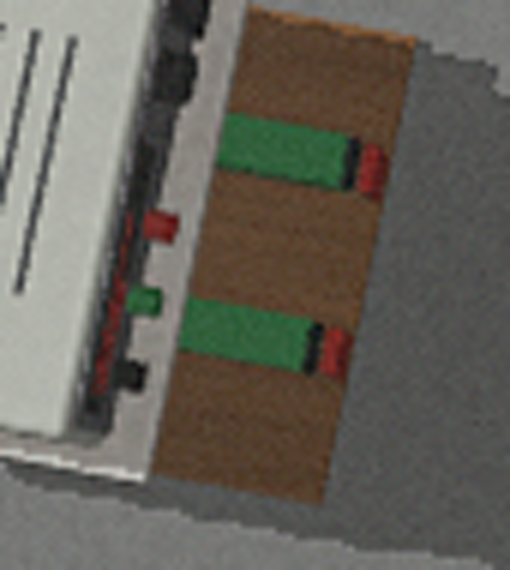

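```bash
cat >> h.py <<'E'
RTH=np.radians(-9.6); RF,RO=frame((.5858,.2023),RTH)
BTH=np.radians(13.8); BF,BO=frame((.4715,-.185),BTH)
E
python3 - <<'E'
from h import *
np.set_printoptions(precision=4,suppress=True)
Q=leanR(RTH,np.radians(43),1); g=RF@[-.04,-.075,.04]+RO
P=g-.13*Q[:,0]; print(P,rel(P,Q))
E
```

```text
[0.5191 0.0476 0.1351] [-2.5858  0.1976 -1.0188  0.1151 -0.1008  0.1301]
```

Emit:
apply_moves(series="-2.586 0.198 -1.019 0.03 -0.1 0.07 1; -2.586 0.198 -1.019 0.03 -0.1 0.07 1; -2.586 0.198 -1.019 0.03 -0.1 0.07 1; -2.586 0.198 -1.019 0.03 -0.1 0.07 1; -2.586 0.198 -1.019 0.03 -0.1 0.07 1; -2.586 0.198 -1.019 0.03 -0.1 0.07 1; -2.586 0.198 -1.019 0.03 -0.1 0.07 1; -2.586 0.198 -1.019 0.03 -0.1 0.07 1; -2.586 0.198 -1.019 0.03 -0.1 0.07 1; -2.586 0.198 -1.019 0.03 -0.1 0.07 1; -2.586 0.198 -1.019 0.03 -0.1 0.07 1; -2.586 0.198 -1.019 0.03 -0.1 0.07 1")

```text
clock: 3.25
tcp_pos: [0.5312, -0.0122, 0.2202]
orientation: [2.406, 1.12, -1.364]
contact_force: [0.5, 1.1, -1.1]
grip_width: 0.0853
```

Run:
```python
from h import *
np.set_printoptions(precision=4,suppress=True)
Q=leanR(RTH,np.radians(43),1); g=RF@[-.04,-.075,.04]+RO
P=g-.13*Q[:,0]; p,q,o=tcp(); print(p,o['joints'],rel(P,Q)); print(q)
```

```text
[ 0.5312 -0.0122  0.2202] [ 0.7717  0.297  -0.5766  2.0785 -0.7246  0.7448 -0.1216] [-0.6271  0.0499 -0.2452  0.0954 -0.0322  0.0289]
[[ 0.3046  0.6732 -0.6738]
 [ 0.5301 -0.7075 -0.4673]
 [-0.7913 -0.2149 -0.5724]]
```

Emit:
apply_moves(series="-0.627 0.05 -0.245 0.095 -0.032 0.029 1; -0.627 0.05 -0.245 0.095 -0.032 0.029 1; -0.627 0.05 -0.245 0.095 -0.032 0.029 1; -0.627 0.05 -0.245 0.095 -0.032 0.029 1; -0.627 0.05 -0.245 0.095 -0.032 0.029 1; -0.627 0.05 -0.245 0.095 -0.032 0.029 1")

```text
clock: 4.0
tcp_pos: [0.5191, 0.0484, 0.1354]
orientation: [1.906, 1.603, -0.833]
contact_force: [-0.8, 0.4, 0.1]
grip_width: 0.0853
```

Run:
```python
from h import *
import pickle
np.set_printoptions(precision=4,suppress=True)
p,q,o=tcp(); print(o['clock'],p,o['joints'],o['contact_force']); print(q)
ci=camera_info("wrist"); im=grab_frame("wrist"); cv2.imwrite("pics/w2.png",im); pickle.dump(ci,open("w2.pkl","wb"))
```

```text
4.0 [0.5191 0.0484 0.1354] [ 0.7868  0.5776 -0.712   2.0465 -0.6028  0.7245  0.4609] [-0.8136  0.4268  0.0864]
[[ 0.1153  0.9849 -0.1294]
 [ 0.6718 -0.1733 -0.7201]
 [-0.7317 -0.0039 -0.6817]]
```

View pics/w2.png

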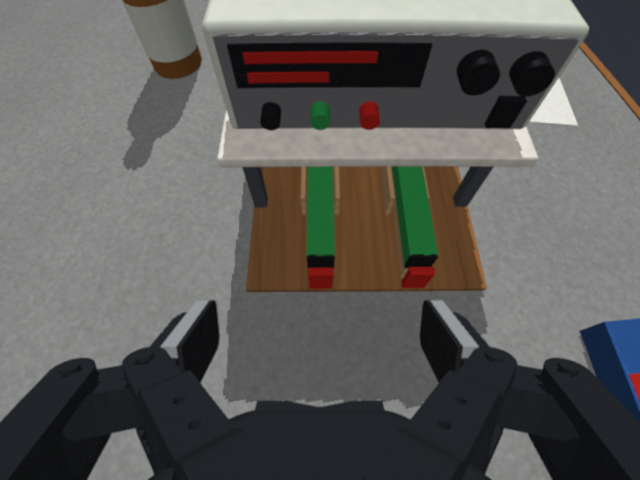

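Run:
```python
import cv2
im=cv2.imread("pics/w2.png"); cv2.imwrite("pics/w2c.png",cv2.resize(im[160:300,240:495],None,fx=3,fy=3,interpolation=cv2.INTER_CUBIC))
```

```text
(no output)
```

View pics/w2c.png

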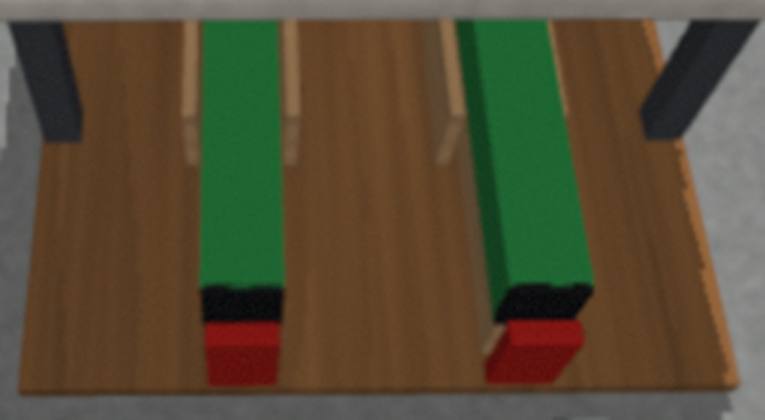

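Run:
```python
from h import *
import pickle
np.set_printoptions(precision=4,suppress=True)
ci=pickle.load(open("w2.pkl","rb"))
px=lambda L:np.array(L,float)/3+[240-.33,160-.33]
def loc(L,z): return (plane(ci,px(L),z)-RO)@RF
print("bar1 top",loc([(203,25),(278,25),(201,285),(284,285)],.048))
print("bar2 top",loc([(460,25),(548,25),(508,285),(592,285)],.048))
print("lip1 front top",loc([(207,345),(279,345)],.038)); print("lip2",loc([(505,345),(578,345)],.038))
print("plate",loc([(20,392),(738,385)],.006))
```

```text
bar1 top [[-0.0503 -0.0099  0.048 ]
 [-0.0281 -0.0101  0.048 ]
 [-0.05   -0.095   0.048 ]
 [-0.0286 -0.0952  0.048 ]]
bar2 top [[ 0.0259 -0.0104  0.048 ]
 [ 0.0522 -0.0105  0.048 ]
 [ 0.0294 -0.0957  0.048 ]
 [ 0.0513 -0.0959  0.048 ]]
lip1 front top [[-0.0487 -0.1077  0.038 ]
 [-0.0299 -0.1078  0.038 ]]
lip2 [[ 0.0293 -0.1084  0.038 ]
 [ 0.0486 -0.1086  0.038 ]]
plate [[-0.1038 -0.109   0.006 ]
 [ 0.1052 -0.1089  0.006 ]]
```

```bash
sed -i 's/^RTH=.*/RTH=np.radians(-9.6); RF,RO=frame((.5866,.2033),RTH)/' h.py
python3 - <<'E'
from h import *
np.set_printoptions(precision=4,suppress=True)
Q=leanR(RTH,np.radians(43),1); g=RF@[-.04,-.075,.04]+RO
p,q,o=tcp()
for d in (-.05,.017): print(rel(g+d*Q[:,0],Q))
E
```

```text
[-0.0068  0.0006 -0.0014  0.0804  0.0008  0.0001]
[-0.0068  0.0006 -0.0014  0.1474  0.0007  0.    ]
```

Emit:
apply_moves(series="-0.007 0 0 0.05 0.001 0 0.8; -0.007 0 0 0.1 0.001 0 0.6; -0.007 0 0 0.147 0.001 0 0.6; -0.007 0 0 0.147 0.001 0 0.6; -0.007 0 0 0.147 0.001 0 0.5")

```text
clock: 4.68
tcp_pos: [0.5373, 0.1469, 0.0283]
orientation: [1.899, 1.604, -0.825]
contact_force: [0.5, -0.4, -0.7]
grip_width: 0.0428
```

Run:
```python
from h import *
np.set_printoptions(precision=4,suppress=True)
cv2.imwrite("pics/w3.png",grab_frame("wrist"))
p,q,o=tcp(); print(o['clock'],p,RF.T@(p-RO),o['joints'],o['contact_force'],o['moment'],o['tau'])
```

```text
4.725 [0.5378 0.1463 0.0286] [-0.0386 -0.0644  0.0286] [ 0.6104  0.8083 -0.7444  2.075  -0.6436  0.394   0.4959] [ 0.1047 -1.2144 -0.6229] [-0.7704  0.1038 -0.0379] [ -0.8008 -51.7676 -14.0681 -10.8821  -0.9636   1.3774  -0.0041]
```

View pics/w3.png

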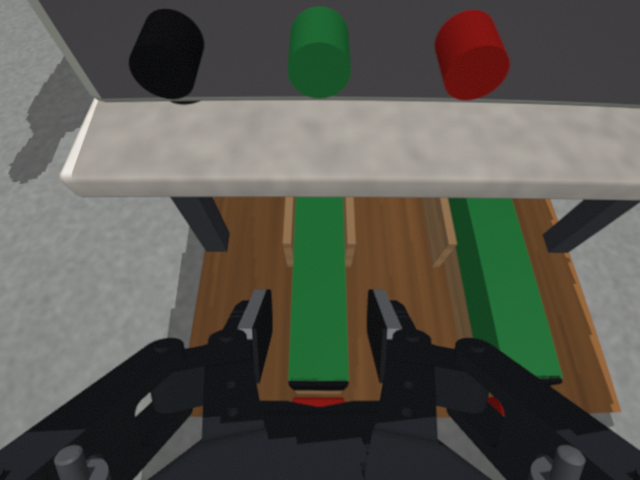

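The bar sits centred between the open fingers, at px (320,290–380), and the fingers straddle it about 25 mm behind its front end. I close now.

Emit:
apply_moves(series="0 0 0 0 0 0 0; 0 0 0 0 0 0 0; 0 0 0 0 0 0 0; 0 0 0 0 0 0 0", force=100)

```text
clock: 5.22
tcp_pos: [0.5377, 0.1461, 0.0289]
orientation: [1.9, 1.603, -0.824]
contact_force: [-2.3, -5.2, 7.4]
grip_width: 0.0203
```

Run:
```python
from h import *
np.set_printoptions(precision=4,suppress=True)
p,q,o=tcp(); print(o['clock'],p,RF.T@(p-RO),o['grip_width'],o['contact_force'],o['moment'],o['tau'])
# tip: rotate about rear bottom edge (rack y .1, z .026) by -a about rack x
for a in (3,6):
    A=R.from_rotvec(RF[:,0]*np.radians(-a)).as_matrix(); pv=RF@[-.04,.1,.026]+RO
    print(a,rel(A@(p-pv)+pv,A@q))
```

```text
5.225 [0.5377 0.1461 0.0289] [-0.0387 -0.0645  0.0289] 0.02033095107145003 [-2.3142 -5.1839  7.4178] [-0.4916  0.4035  0.4869] [ -2.2376 -49.8506 -14.0485 -11.1545  -1.0696   0.5683  -0.0799]
3 [-0.0001 -0.0524 -0.0001 -0.006   0.     -0.0061]
6 [-0.0003 -0.1047 -0.0002 -0.0118  0.0001 -0.0126]
```

Emit:
apply_moves(series="0 -0.026 0 -0.003 0 -0.003 0; 0 -0.052 0 -0.006 0 -0.006 0; 0 -0.078 0 -0.009 0 -0.009 0; 0 -0.105 0 -0.012 0 -0.0125 0; 0 -0.105 0 -0.012 0 -0.0125 0; 0 -0.105 0 -0.012 0 -0.0125 0")

```text
clock: 5.98
tcp_pos: [0.5376, 0.1481, 0.0453]
orientation: [1.824, 1.54, -0.909]
contact_force: [0.3, -5.6, -2.5]
grip_width: 0.0205
```

Run:
```python
from h import *
np.set_printoptions(precision=4,suppress=True)
for i in range(5):
    im=grab_frame("wrist")
    p,q,o=tcp(); print(o['clock'],RF.T@(p-RO),o['grip_width'],o['contact_force'],RF.T@o['moment'])
cv2.imwrite("pics/w4.png",im)
```

```text
6.025 [-0.0392 -0.0626  0.0453] 0.020694223321344754 [ 0.6548 -5.0008 -2.0077] [-1.4192 -0.1826 -0.3631]
6.075 [-0.0392 -0.0626  0.0452] 0.020152593525909118 [-0.2577 -5.0463 -0.7622] [-1.4068 -0.1887 -0.4046]
6.125 [-0.0392 -0.0626  0.0452] 0.020363499047727062 [ 0.8169 -4.9974 -2.5082] [-1.3501 -0.2631 -0.3233]
6.175 [-0.0392 -0.0626  0.0451] 0.02020317968012356 [ 0.4838 -5.6603 -2.6057] [-1.3605 -0.2758 -0.3528]
6.225 [-0.0392 -0.0626  0.0451] 0.020104279740690255 [-0.0294 -4.1372 -2.9552] [-1.3443 -0.2605 -0.3979]
```

View pics/w4.png

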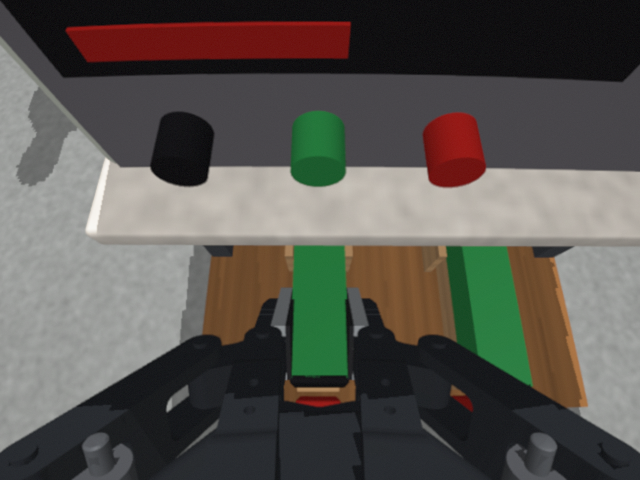

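Run:
```python
from h import *
np.set_printoptions(precision=4,suppress=True)
p,q,o=tcp(); print(rel(p+RF@[0,-.005,.004],q))
```

```text
[ 0.      0.      0.     -0.0062  0.      0.0016]
```

Emit:
apply_moves(series="0 0 0 -0.003 0 0.001 0; 0 0 0 -0.006 0 0.0015 0; 0 0 0 -0.006 0 0.0015 0; 0 0 0 -0.006 0 0.0015 0")

```text
clock: 6.72
tcp_pos: [0.536, 0.1438, 0.0489]
orientation: [1.824, 1.543, -0.909]
contact_force: [0.1, 0.3, -7.3]
grip_width: 0.0207
```

Run:
```python
from h import *
np.set_printoptions(precision=4,suppress=True)
for i in range(5):
    im=grab_frame("wrist")
    p,q,o=tcp(); print(o['clock'],RF.T@(p-RO),o['contact_force'],RF.T@o['moment'])
cv2.imwrite("pics/w5.png",im)
```

```text
6.775 [-0.0399 -0.0671  0.049 ] [ 0.7526  0.461  -6.8125] [-2.1154  0.0288  0.0053]
6.825 [-0.0398 -0.0671  0.049 ] [ 0.4653 -0.275  -6.908 ] [-2.124   0.0339 -0.0236]
6.875 [-0.0397 -0.0671  0.0491] [ 0.5727 -0.2927 -7.5791] [-2.0795  0.0466 -0.0257]
6.925 [-0.0397 -0.0671  0.0491] [-0.0935 -0.0171 -7.3883] [-2.083   0.0033 -0.0038]
6.975 [-0.0396 -0.0671  0.0491] [-0.6762 -0.6152 -7.0259] [-2.1925 -0.0421 -0.0725]
```

7.1 N is being held with almost no side load, which is 0.72 kg. This is the steel-core bar, so I draw it out.

Run:
```python
from h import *
np.set_printoptions(precision=4,suppress=True)
p,q,o=tcp()
for d in ([-.0,-.02,.001],[0,-.037,.002],[0,-.05,.014],[0,-.07,.022],[0,-.1,.025],[0,-.23,.035]): print(d,rel(p+RF@d,q))
```

```text
[-0.0, -0.02, 0.001] [ 0.      0.      0.     -0.0128 -0.      0.0154]
[0, -0.037, 0.002] [ 0.      0.      0.     -0.0239 -0.      0.0284]
[0, -0.05, 0.014] [ 0.      0.      0.     -0.0413 -0.      0.0315]
[0, -0.07, 0.022] [ 0.      0.      0.     -0.0597 -0.      0.0427]
[0, -0.1, 0.025] [ 0.      0.      0.     -0.0801 -0.0001  0.0648]
[0, -0.23, 0.035] [ 0.      0.      0.     -0.1663 -0.0002  0.1627]
```

Emit:
apply_moves(series="0 0 0 -0.006 0 0.008 0; 0 0 0 -0.013 0 0.0155 0; 0 0 0 -0.0185 0 0.022 0; 0 0 0 -0.024 0 0.0285 0; 0 0 0 -0.032 0 0.03 0; 0 0 0 -0.0415 0 0.0315 0; 0 0 0 -0.05 0 0.037 0; 0 0 0 -0.06 0 0.0425 0; 0 0 0 -0.07 0 0.053 0; 0 0 0 -0.08 0 0.065 0; 0 0 0 -0.08 0 0.065 0", force=120)

```text
clock: 8.35
tcp_pos: [0.5201, 0.0426, 0.0735]
orientation: [1.827, 1.538, -0.911]
contact_force: [0.7, 1.3, -8.0]
grip_width: 0.02
```

Run:
```python
from h import *
np.set_printoptions(precision=4,suppress=True)
im=grab_frame("wrist");cv2.imwrite("pics/w6.png",im)
im=grab_frame("side");cv2.imwrite("pics/s6.png",cv2.resize(im[180:340,220:400],None,fx=3,fy=3))
p,q,o=tcp(); print(o['clock'],RF.T@(p-RO),o['joints'],o['contact_force'],RF.T@o['moment'])
```

```text
8.45 [-0.0395 -0.1673  0.0739] [ 0.661   0.622  -0.6092  2.0681 -0.5605  0.6018  0.4563] [-0.2686  0.3794 -7.2621] [-2.1154  0.0277  0.0007]
```

View pics/w6.png

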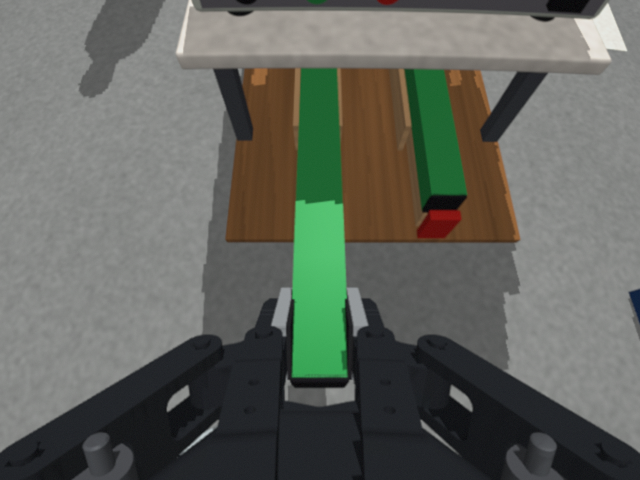

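View pics/s6.png

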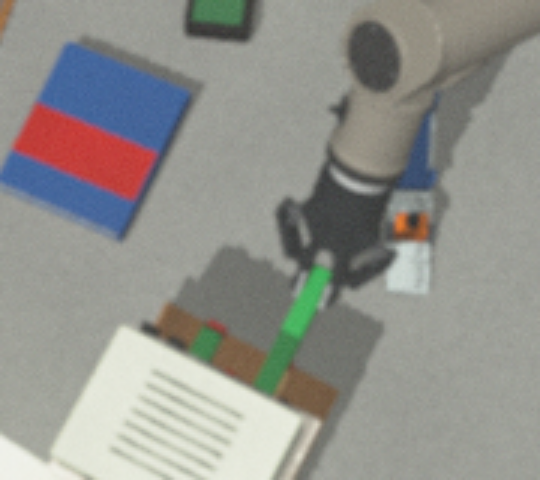

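```bash
cat >> h.py <<'E'
QG=Rt(np.array([1.9,1.603,-.824]))
QB=BF@RF.T@QG
# exact lean/yaw
def bedpose(y,z,x=0): return BF@[x,y-.0645,z-.0081]+BO
E
python3 - <<'E'
from h import *
np.set_printoptions(precision=4,suppress=True)
p,q,o=tcp()
print("QG in rack",RF.T@QG)
P1=p+RF@[0,-.135,.06]
print(rel(P1,q)); print("then bed",bedpose(-.012,.12),rel(bedpose(-.012,.12),QB,P1,q), rel(bedpose(-.012,.12),QB))
E
```

```text
QG in rack [[ 0.0023  1.      0.0015]
 [ 0.6817 -0.0004 -0.7316]
 [-0.7316  0.0027 -0.6817]]
[ 0.      0.      0.     -0.1292  0.      0.0717]
then bed [ 0.4897 -0.2593  0.1119] [-0.3131  0.1037 -0.261  -0.0847  0.021   0.149 ] [-0.3131  0.1037 -0.261  -0.2138  0.021   0.2207]
```

Emit:
apply_moves(series="0 0 0 -0.022 0 0.012 0; 0 0 0 -0.044 0 0.024 0; 0 0 0 -0.066 0 0.036 0; 0 0 0 -0.088 0 0.048 0; 0 0 0 -0.109 0 0.06 0; 0 0 0 -0.129 0 0.072 0; -0.05 0.02 -0.04 -0.143 0.0035 0.097 0; -0.1 0.035 -0.085 -0.157 0.007 0.122 0; -0.155 0.05 -0.13 -0.171 0.01 0.147 0; -0.21 0.07 -0.175 -0.186 0.014 0.171 0; -0.26 0.09 -0.22 -0.2 0.0175 0.196 0; -0.313 0.104 -0.261 -0.214 0.021 0.221 0")

```text
clock: 9.95
tcp_pos: [0.4905, -0.26, 0.1114]
orientation: [1.489, 1.902, -0.644]
contact_force: [0.2, -0.1, -6.8]
grip_width: 0.0199
```

Run:
```python
from h import *
import pickle
np.set_printoptions(precision=4,suppress=True)
pickle.dump(camera_info("wrist"),open("w7.pkl","wb"))
im=grab_frame("wrist");cv2.imwrite("pics/w7.png",im)
p,q,o=tcp(); print(o['clock'],BF.T@(p-BO),o['joints'],o['contact_force'],o['moment'])
print("bar dir-corr",rel(bedpose(-.012,.12),QB), rel(bedpose(-.012,.062),QB))
```

```text
10.0 [-0.0008 -0.0818  0.1097] [ 0.9313  0.8208 -0.4563  1.5282 -0.1927  1.3952  0.8465] [ 0.9883 -5.9898 -9.4846] [-3.1113 -0.8474 -0.1604]
bar dir-corr [ 0.002   0.0034  0.0015  0.002   0.0008 -0.0054] [0.002  0.0034 0.0015 0.0446 0.0006 0.034 ]
```

View pics/w7.png

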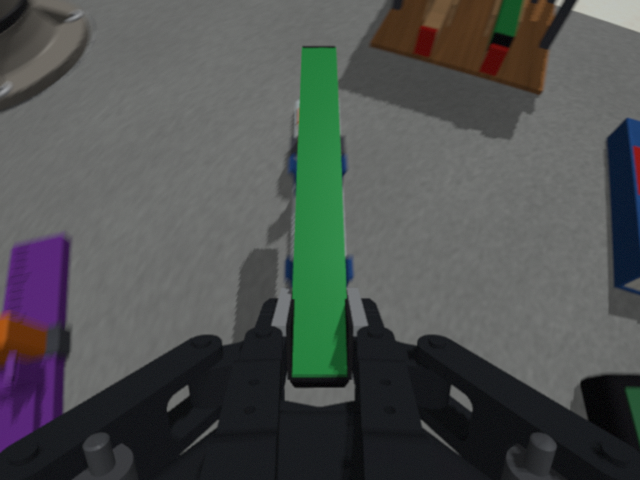

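Run:
```python
from h import *
import pickle
np.set_printoptions(precision=4,suppress=True)
ci=pickle.load(open("w7.pkl","rb")); im=cv2.imread("pics/w7.png")
a=cv2.resize(im[35:75,290:350],None,fx=6,fy=6,interpolation=cv2.INTER_CUBIC); b=cv2.resize(im[350:395,280:360],None,fx=5,fy=5,interpolation=cv2.INTER_CUBIC)
c=np.zeros((240,800,3),np.uint8); c[:240,:360]=a; c[:225,380:780]=b; cv2.imwrite("pics/w7c.png",c)
for z in (.127,.129,.131): print(z,(plane(ci,[(303,47),(335,47),(292,374),(348,374),(303,100),(340,100)],z)-BO)@BF)
```

```text
0.127 [[-0.0108  0.0911  0.127 ]
 [ 0.01    0.0913  0.127 ]
 [-0.01   -0.1082  0.127 ]
 [ 0.0113 -0.1082  0.127 ]
 [-0.0095  0.0407  0.127 ]
 [ 0.0119  0.0408  0.127 ]]
0.129 [[-0.0107  0.088   0.129 ]
 [ 0.0099  0.0882  0.129 ]
 [-0.0098 -0.1084  0.129 ]
 [ 0.0111 -0.1084  0.129 ]
 [-0.0094  0.0383  0.129 ]
 [ 0.0117  0.0385  0.129 ]]
0.131 [[-0.0105  0.0848  0.131 ]
 [ 0.0097  0.085   0.131 ]
 [-0.0097 -0.1087  0.131 ]
 [ 0.0109 -0.1086  0.131 ]
 [-0.0092  0.0359  0.131 ]
 [ 0.0116  0.0361  0.131 ]]
```

View pics/w7c.png

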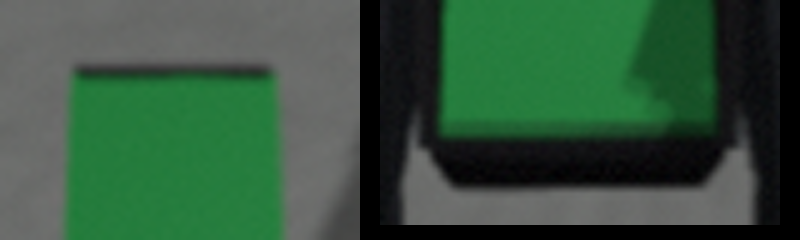

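Run:
```python
from h import *
np.set_printoptions(precision=4,suppress=True)
for z in (.09,.06,.047): print(rel(bedpose(-.012,z),QB))
```

```text
[0.002  0.0034 0.0015 0.024  0.0007 0.015 ]
[0.002  0.0034 0.0015 0.0461 0.0006 0.0354]
[0.002  0.0034 0.0015 0.0556 0.0006 0.0442]
```

Emit:
apply_moves(series="0.002 0.003 0.001 0.01 0.0005 0.005 0; 0.002 0.003 0.001 0.024 0.0005 0.015 0; 0.002 0.003 0.001 0.035 0.0005 0.025 0; 0.002 0.003 0.001 0.046 0.0005 0.0355 0; 0.002 0.003 0.001 0.051 0.0005 0.04 0; 0.002 0.003 0.001 0.0555 0.0005 0.0442 0; 0.002 0.003 0.001 0.0555 0.0005 0.0442 0")

```text
clock: 10.88
tcp_pos: [0.4891, -0.254, 0.041]
orientation: [1.496, 1.902, -0.646]
contact_force: [-0.9, 1.4, -7.7]
grip_width: 0.02
```

Run:
```python
from h import *
import pickle
np.set_printoptions(precision=4,suppress=True)
pickle.dump(camera_info("wrist"),open("w8.pkl","wb"))
im=grab_frame("wrist");cv2.imwrite("pics/w8.png",im)
p,q,o=tcp(); print(o['clock'],BF.T@(p-BO)+[0,.0645,.0081],o['contact_force'],o['moment'])
for z in (.043,.039): print(rel(bedpose(-.012,z),QB))
```

```text
10.925 [ 0.0009 -0.0069  0.0495] [-0.2836 -0.3177 -8.2344] [-2.2496 -0.4986  0.005 ]
[-0.0016 -0.0027 -0.0011  0.0012 -0.0009  0.0082]
[-0.0016 -0.0027 -0.0011  0.0042 -0.0009  0.0109]
```

View pics/w8.png

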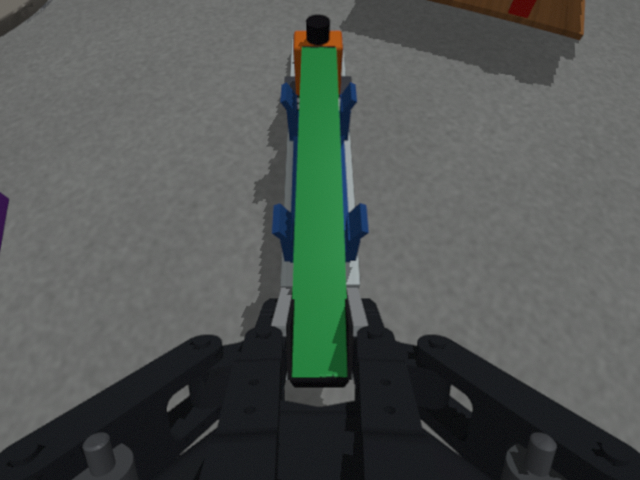

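Run:
```python
from h import *
np.set_printoptions(precision=4,suppress=True)
for z in (.043,.041,.038): print(rel(bedpose(-.009,z),QB))
```

```text
[-0.0016 -0.0027 -0.0011  0.0033 -0.0009  0.006 ]
[-0.0016 -0.0027 -0.0011  0.0048 -0.0009  0.0074]
[-0.0016 -0.0027 -0.0011  0.0069 -0.0009  0.0094]
```

Emit:
apply_moves(series="-0.0016 -0.0027 -0.001 0.0015 -0.0009 0.003 0; -0.0016 -0.0027 -0.001 0.0033 -0.0009 0.006 0; -0.0016 -0.0027 -0.001 0.0048 -0.0009 0.0074 0; -0.0016 -0.0027 -0.001 0.0048 -0.0009 0.0074 0; -0.0016 -0.0027 -0.001 0.0048 -0.0009 0.0074 0")

```text
clock: 11.55
tcp_pos: [0.4889, -0.2564, 0.0329]
orientation: [1.493, 1.901, -0.646]
contact_force: [-0.1, -1.7, -5.6]
grip_width: 0.0198
```

Run:
```python
from h import *
np.set_printoptions(precision=4,suppress=True)
for i in range(3):
    im=grab_frame("wrist")
    p,q,o=tcp(); print(o['clock'],BF.T@(p-BO)+[0,.0645,.0081],BF.T@o['contact_force'],BF.T@o['moment'])
cv2.imwrite("pics/w9.png",im)
```

```text
11.6 [-0.0001 -0.009   0.041 ] [-0.3205 -0.8767 -4.0837] [-1.8784  0.0872  0.0669]
11.65 [-0.0001 -0.0089  0.041 ] [-0.7069 -2.0064 -6.3309] [-1.881   0.1253  0.1133]
11.7 [-0.0001 -0.009   0.041 ] [-0.4418 -0.5951 -5.2703] [-1.9082  0.0652  0.0768]
```

View pics/w9.png

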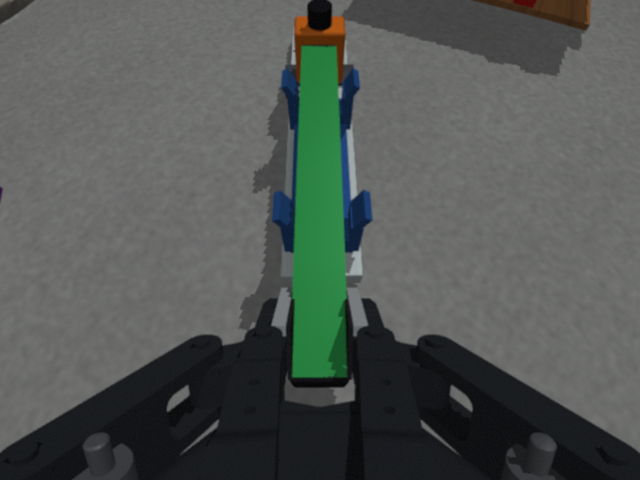

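Run:
```python
from h import *
np.set_printoptions(precision=4,suppress=True)
p,q,o=tcp()
for z in (.039,.037): print(rel(bedpose(-.009,z,-.0005),QB))
print(q.T@BF@[0,.001,0], q.T@[0,0,-.001])
```

```text
[ 0.0001 -0.0001 -0.      0.0014 -0.0004  0.0014]
[ 0.0001 -0.0001 -0.      0.0029 -0.0004  0.0027]
[ 0.0007 -0.     -0.0007] [ 0.0007 -0.      0.0007]
```

Emit:
apply_moves(series="0 0 0 0.0007 -0.0002 0.0007 0; 0 0 0 0.0014 -0.0004 0.0014 0; 0 0 0 0.0022 -0.0004 0.002 0; 0 0 0 0.0029 -0.0004 0.0027 0; 0 0 0 0.0029 -0.0004 0.0027 0; 0 0 0 0.0029 -0.0004 0.0027 0")

```text
clock: 12.45
tcp_pos: [0.4889, -0.2564, 0.029]
orientation: [1.493, 1.9, -0.646]
contact_force: [3.0, -2.1, -0.2]
grip_width: 0.0204
```

Run:
```python
from h import *
import pickle
np.set_printoptions(precision=4,suppress=True)
for i in range(3):
    ci=camera_info("wrist"); im=grab_frame("wrist")
    p,q,o=tcp(); print(o['clock'],BF.T@(p-BO)+[0,.0645,.0081],BF.T@o['contact_force'],BF.T@o['moment'])
cv2.imwrite("pics/w10.png",im); pickle.dump(ci,open("w10.pkl","wb"))
cv2.imwrite("pics/w10c.png",cv2.resize(im[0:110,270:370],None,fx=5,fy=5,interpolation=cv2.INTER_CUBIC))
```

```text
12.5 [-0.0002 -0.0089  0.0371] [ 1.8885 -3.2579 -0.8869] [-1.3374 -0.2293 -0.303 ]
12.55 [-0.0002 -0.009   0.0371] [ 1.0549 -2.295   0.2665] [-1.337  -0.2551 -0.2848]
12.6 [-0.0002 -0.009   0.0371] [ 1.5052 -3.3745 -0.8177] [-1.2232 -0.3025 -0.3502]
```

View pics/w10c.png

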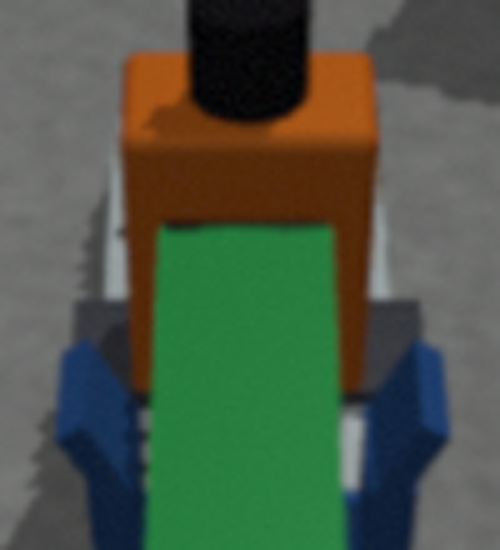

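Run:
```python
from h import *
import pickle
np.set_printoptions(precision=4,suppress=True)
ci=pickle.load(open("w10.pkl","rb"))
px=lambda L:np.array(L,float)/5+[270-.4,-.4]
print("bar end",(plane(ci,px([(162,222),(333,222)]),.048)-BO)@BF)
print("stop top",(plane(ci,px([(125,145),(376,145)]),.052)-BO)@BF)
print("stop bottom",(plane(ci,px([(135,388),(365,388)]),.012)-BO)@BF)
```

```text
bar end [[-0.0114  0.0929  0.048 ]
 [ 0.0105  0.093   0.048 ]]
stop top [[-0.0162  0.1032  0.052 ]
 [ 0.0161  0.1034  0.052 ]]
stop bottom [[-0.0172  0.1084  0.012 ]
 [ 0.0174  0.1086  0.012 ]]
```

Emit:
apply_moves(series="0 0 0 0.0007 0 -0.0007 0; 0 0 0 0.0015 0 -0.0015 0; 0 0 0 0.0025 0 -0.0025 0; 0 0 0 0.0035 0 -0.0035 0; 0 0 0 0.0042 0 -0.0042 0; 0 0 0 0.005 0 -0.005 0; 0 0 0 0.005 0 -0.005 0; 0 0 0 0.005 0 -0.005 0", force=40)

```text
clock: 13.6
tcp_pos: [0.487, -0.2508, 0.029]
orientation: [1.493, 1.899, -0.648]
contact_force: [1.6, -5.8, 2.4]
grip_width: 0.0202
```

```bash
cat > look.py <<'E'
from h import *
import pickle,sys
np.set_printoptions(precision=4,suppress=True)
for i in range(3):
    ci=camera_info("wrist"); im=grab_frame("wrist")
    p,q,o=tcp(); print(o['clock'],BF.T@(p-BO)+[0,.0645,.0081],BF.T@o['contact_force'])
n=sys.argv[1]
cv2.imwrite(f"pics/{n}.png",im); pickle.dump(ci,open(f"{n}.pkl","wb"))
cv2.imwrite(f"pics/{n}c.png",cv2.resize(im[0:110,270:370],None,fx=5,fy=5,interpolation=cv2.INTER_CUBIC))
print("unit y in tool",q.T@BF@[0,.001,0])
E
python3 look.py w11
```

```text
13.65 [-0.0007 -0.0031  0.0371] [ 0.0128 -6.9022  2.2563]
13.7 [-0.0006 -0.0031  0.0371] [ 0.6772 -6.3083  3.18  ]
13.75 [-0.0007 -0.0031  0.037 ] [ 0.0915 -5.341   2.412 ]
unit y in tool [ 0.0007 -0.     -0.0007]
```

View pics/w11c.png

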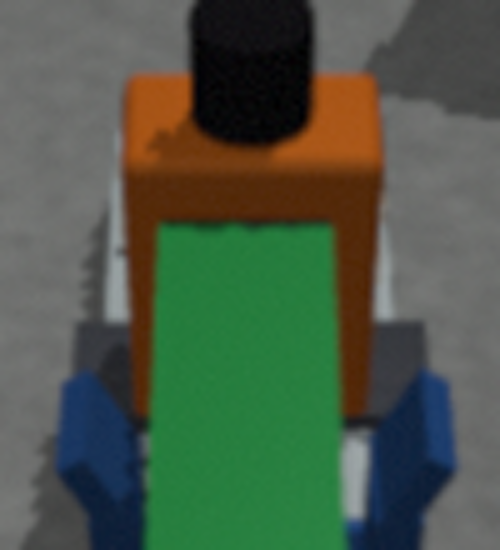

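Run:
```python
from h import *
import pickle
np.set_printoptions(precision=4,suppress=True)
ci=pickle.load(open("w11.pkl","rb"))
px=lambda L:np.array(L,float)/5+[270-.4,-.4]
print("bar end",(plane(ci,px([(162,220),(333,220)]),.048)-BO)@BF)
print("stop top",(plane(ci,px([(125,172),(380,172)]),.052)-BO)@BF)
# where a point at z .048 directly on face appears
c=(BF@[0,.102,.048]+BO); print((proj(ci,c)-[269.6,-.4])*5,(proj(ci,BF@[0,.102,.052]+BO)-[269.6,-.4])*5)
```

```text
bar end [[-0.0117  0.0988  0.048 ]
 [ 0.0101  0.0989  0.048 ]]
stop top [[-0.0164  0.1026  0.052 ]
 [ 0.016   0.1028  0.052 ]]
[[253.7922 205.1284]] [[253.9798 174.9772]]
```

Emit:
apply_moves(series="0 0 0 0.0004 0 -0.001 0; 0 0 0 0.0011 0 -0.0017 0; 0 0 0 0.0015 0 -0.0021 0; 0 0 0 0.0015 0 -0.0021 0; 0 0 0 0.0015 0 -0.0021 0")

```text
clock: 14.38
tcp_pos: [0.4861, -0.2479, 0.029]
orientation: [1.492, 1.9, -0.647]
contact_force: [1.1, -5.6, 1.4]
grip_width: 0.0202
```

```bash
python3 look.py w12
```

```text
14.425 [-0.0008 -0.0001  0.0371] [-0.1913 -5.3502  1.9877]
14.475 [-0.0008 -0.0001  0.0371] [-0.101  -5.606   0.9018]
14.525 [-0.0008 -0.      0.0371] [-0.4407 -4.7253  1.3   ]
unit y in tool [ 0.0007 -0.     -0.0007]
```

View pics/w12c.png

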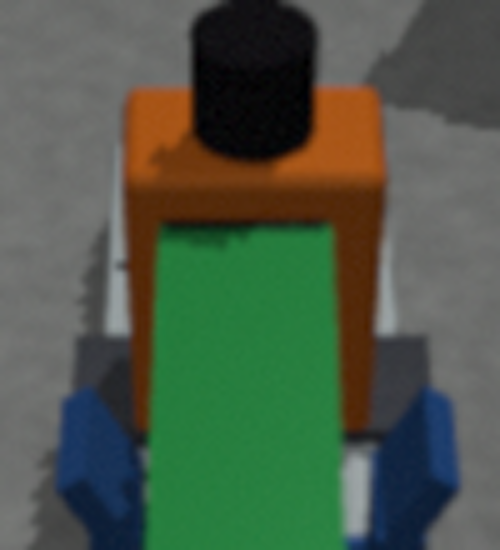

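Emit:
apply_moves(series="0 0 0 0.0003 0 -0.0003 0; 0 0 0 0.0006 0 -0.0006 0; 0 0 0 0.0006 0 -0.0006 0; 0 0 0 0.0006 0 -0.0006 0")

```text
clock: 15.02
tcp_pos: [0.486, -0.2472, 0.029]
orientation: [1.492, 1.899, -0.647]
contact_force: [1.6, -5.6, 2.2]
grip_width: 0.02
```

```bash
python3 look.py w13
```

```text
15.075 [-0.0008  0.0007  0.0371] [ 0.6537 -5.871   1.8132]
15.125 [-0.0008  0.0006  0.0371] [ 0.2533 -5.7727  1.7292]
15.175 [-0.0008  0.0007  0.0371] [-0.7675 -5.5248  2.0917]
unit y in tool [ 0.0007 -0.     -0.0007]
```

View pics/w13c.png

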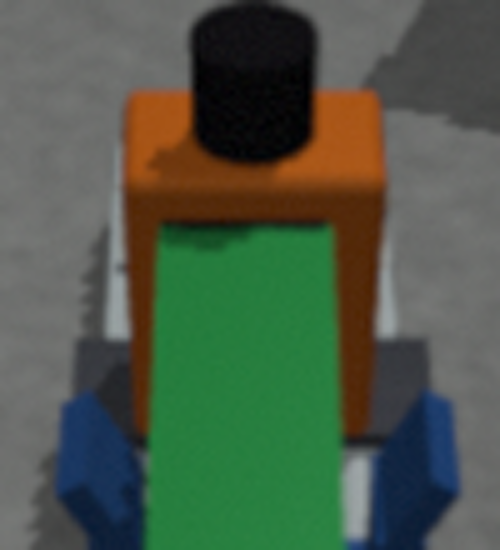

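Emit:
apply_moves(series="0 0 0 0.0003 0 -0.0003 0; 0 0 0 0.0006 0 -0.0006 0; 0 0 0 0.0006 0 -0.0006 0; 0 0 0 0.0006 0 -0.0006 0")

```text
clock: 15.68
tcp_pos: [0.4858, -0.2464, 0.029]
orientation: [1.492, 1.899, -0.647]
contact_force: [1.6, -5.1, 1.6]
grip_width: 0.0201
```

```bash
python3 look.py w14
```

```text
15.725 [-0.0008  0.0015  0.0371] [-0.8796 -6.5259  1.6407]
15.775 [-0.0008  0.0015  0.0371] [ 0.4202 -6.4773  1.413 ]
15.825 [-0.0008  0.0015  0.0371] [-0.8942 -6.3735  1.4578]
unit y in tool [ 0.0007 -0.     -0.0007]
```

View pics/w14c.png

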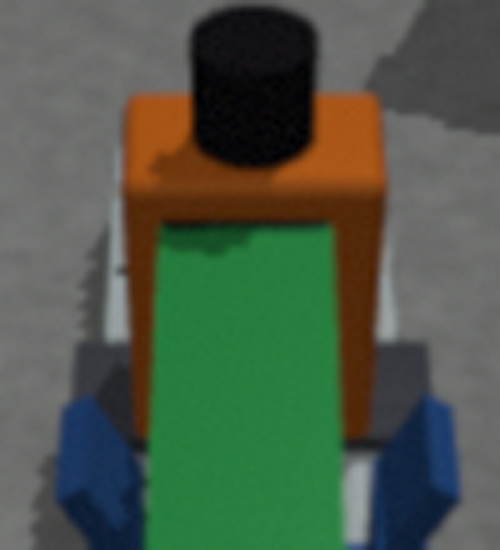

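Emit:
apply_moves(series="0 0 0 0.0003 0 -0.0003 0; 0 0 0 0.0006 0 -0.0006 0; 0 0 0 0.0006 0 -0.0006 0; 0 0 0 0.0006 0 -0.0006 0")

```text
clock: 16.32
tcp_pos: [0.4857, -0.2464, 0.029]
orientation: [1.492, 1.898, -0.648]
contact_force: [2.7, -7.2, 2.1]
grip_width: 0.0201
```

```bash
python3 look.py w15
python3 - <<'E'
# track: orange/top edge row, bar end row, dark carriage front row vs near saddle via column profiles
import cv2,numpy as np
for n in ("w10","w11","w12","w13","w14","w15"):
    im=cv2.imread(f"pics/{n}.png").astype(float)
    s=im[:,298:300].mean(1)  # column of orange beside bar: bright top ->dark face
    r=s[:,2]; seg=r[20:45]; k=np.argmin(np.diff(seg)); 
    # subpixel crossing at mid
    def cross(v,a,b,lev,down):
        for i in range(a,b):
            if (v[i]>=lev>v[i+1]) if down else (v[i]<=lev<v[i+1]): return i+(v[i]-lev)/(v[i]-v[i+1])
    top=cross(r,20,60,150,True)
    g=im[:,310:328].mean(1)[:,1]; be=cross(g,36,60,80,False)
    face=im[:,298].copy()[:,2]; bot=cross(face,60,110,50,True)
    print(n,"top edge",top,"bar end",be,"bot",bot)
E
```

```text
16.375 [-0.0008  0.0015  0.0371] [ 0.0717 -8.0081  2.034 ]
16.425 [-0.0008  0.0015  0.0371] [-0.7621 -7.6741  2.8539]
16.475 [-0.0008  0.0015  0.0371] [-0.1571 -7.8961  3.0926]
unit y in tool [ 0.0007 -0.     -0.0007]
w10 top edge 23.612903225806452 bar end 44.91916167664671 bot 78.08695652173913
w11 top edge 28.846153846153847 bar end 44.88906497622821 bot 82.96428571428571
w12 top edge 34.30769230769231 bar end 45.946917808219176 bot 85.82142857142857
w13 top edge 32.714285714285715 bar end 45.94444444444444 bot 86.6
w14 top edge 35.666666666666664 bar end 45.89126213592233 bot 87.46153846153847
w15 top edge 35.37931034482759 bar end 45.250803858520904 bot 87.18181818181819
```

Contact is made: the last 0.85 mm commanded moved nothing and the push rose from 6.4 to 7.9 N, well under 14 N. I ease back slightly, open and retreat along the tool.

Emit:
apply_moves(series="0 0 0 -0.0006 0 0.0006 0; 0 0 0 -0.0006 0 0.0006 0; 0 0 0 -0.0006 0 0.0006 0.3; 0 0 0 -0.0006 0 0.0006 0.6; 0 0 0 -0.0006 0 0.0006 0.6; 0 0 0 -0.0006 0 0.0006 0.6; 0 0 0 -0.0006 0 0.0006 0.6")

```text
clock: 17.35
tcp_pos: [0.4857, -0.2452, 0.0287]
orientation: [1.493, 1.901, -0.646]
contact_force: [-0.5, 0.2, 0.0]
grip_width: 0.0509
```

```bash
python3 look.py w16
```

```text
17.4 [-0.0006  0.0026  0.0368] [0.1084 0.5218 0.3979]
17.45 [-0.0005  0.0025  0.0369] [-0.2243  0.5903  0.975 ]
17.5 [-0.0005  0.0025  0.0369] [ 0.6958 -0.0256  0.2415]
unit y in tool [ 0.0007 -0.     -0.0007]
```

View pics/w16.png

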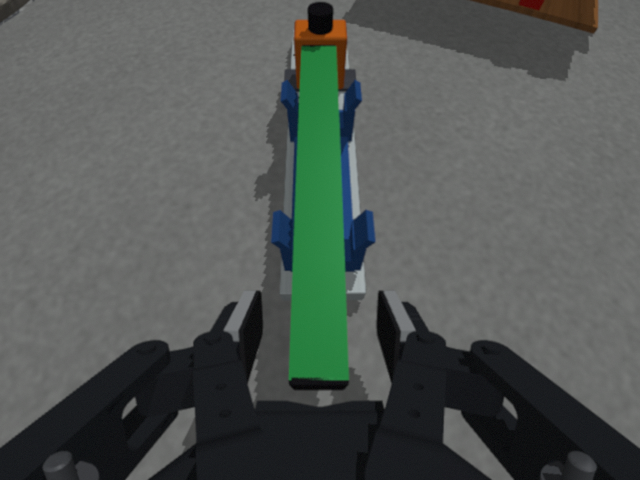

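Emit:
apply_moves(series="0 0 0 -0.03 0 0 0.6; 0 0 0 -0.07 0 0 0.6; 0 0 0 -0.12 0 0 0.6; 0 0 0 -0.15 0 0 0.6; 0 0 0 -0.15 0 0 0.6")

```text
clock: 18.12
tcp_pos: [0.5107, -0.3467, 0.1396]
orientation: [1.493, 1.895, -0.647]
contact_force: [-0.5, -0.3, -1.1]
grip_width: 0.051
```

```bash
python3 look.py w17
python3 - <<'E'
from h import *
im=grab_frame("top"); cv2.imwrite("pics/top17.png",im)
E
```

```text
18.175 [-0.0008 -0.0999  0.1464] [-0.9372  0.9581 -0.0801]
18.225 [-0.001  -0.0986  0.1456] [-0.6634 -0.5314  0.4444]
18.275 [-0.0011 -0.0981  0.1453] [-0.433   0.3937  1.0382]
unit y in tool [ 0.0007  0.     -0.0007]
```

View pics/w17.png

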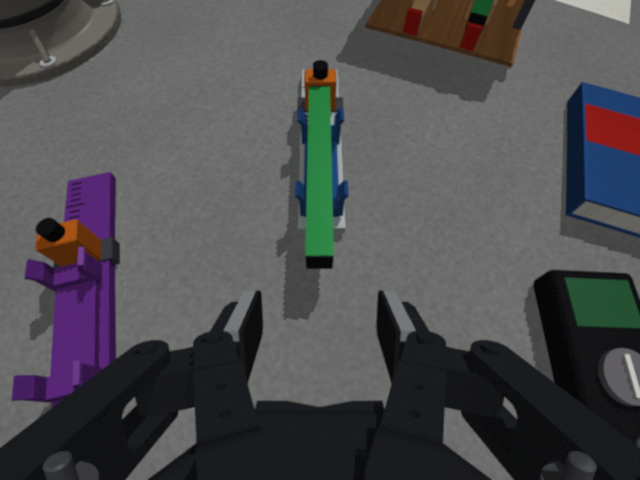

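View pics/top17.png

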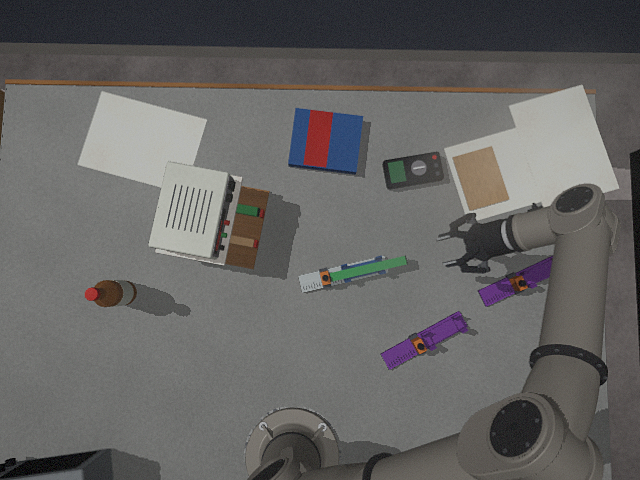

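Run:
```python
from h import *
np.set_printoptions(precision=4,suppress=True)
for n in ("top0","top17"):
    im=cv2.imread(f"pics/{n}.png")
    for b in blobs(im,(8,150,120),(18,255,255),(290,260,345,300),8): print(n,b[0],b[1])
    for b in blobs(im,(50,100,40),(80,255,255),(230,195,275,220),8): print(n,"barq",b[0],b[1])
    hs=cv2.cvtColor(im,cv2.COLOR_BGR2HSV)
    m=(cv2.inRange(hs,(8,150,120),(18,255,255))[260:300,290:345]); ys,xs=np.nonzero(m); print("all",xs.min()+290,xs.max()+290,ys.min()+260,ys.max()+260)
Q=leanR(BTH,0,1); P=BF@[0,.045,.2]+BO; p,q,o=tcp()
print(P,rel(P,Q))
```

```text
top0 31 [323.9677 273.2581]
top0 30 [325.6333 281.9667]
top0 barq 176 [246.8068 209.5568]
all 320 330 271 284
top17 32 [324.0938 273.3438]
top17 31 [325.7097 281.9355]
top17 barq 177 [246.8362 209.5876]
all 320 330 271 284
[ 0.4608 -0.1413  0.2   ] [ 0.0016 -0.753  -0.0007  0.096   0.0015 -0.1943]
```

Emit:
apply_moves(series="0 -0.15 0 -0.02 0.001 -0.04 0.6; 0 -0.3 0 0.01 0.001 -0.09 0.6; 0 -0.45 0 0.05 0.001 -0.14 0.6; 0 -0.6 0 0.08 0.001 -0.18 0.6; 0 -0.753 0 0.096 0.001 -0.194 0.6; 0 -0.753 0 0.096 0.001 -0.194 0.6; 0 -0.753 0 0.096 0.001 -0.194 0.6")

```text
clock: 19.2
tcp_pos: [0.4606, -0.143, 0.2]
orientation: [1.029, 1.311, -1.029]
contact_force: [-0.5, 0.1, 0.3]
grip_width: 0.0509
```

Run:
```python
from h import *
import pickle
np.set_printoptions(precision=4,suppress=True)
for i in range(2): ci=camera_info("wrist"); im=grab_frame("wrist")
p,q,o=tcp(); print(o['clock'],BF.T@(p-BO))
cv2.imwrite("pics/w18.png",im); pickle.dump(ci,open("w18.pkl","wb"))
c=proj(ci,BF@[0,.102,.05]+BO)[0]; print(c); x,y=int(c[0]),int(c[1])
x0,y0=x-50,max(0,y-45); print(x0,y0)
cv2.imwrite("pics/w18c.png",cv2.resize(im[y0:y0+90,x0:x0+100],None,fx=6,fy=6,interpolation=cv2.INTER_CUBIC))
```

```text
19.3 [-0.0005  0.0419  0.1999]
[319.7165 159.371 ]
269 114
```

View pics/w18c.png

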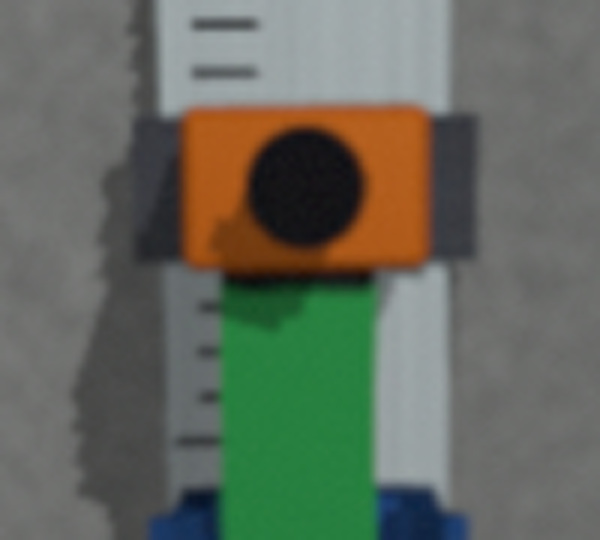

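View pics/w18.png

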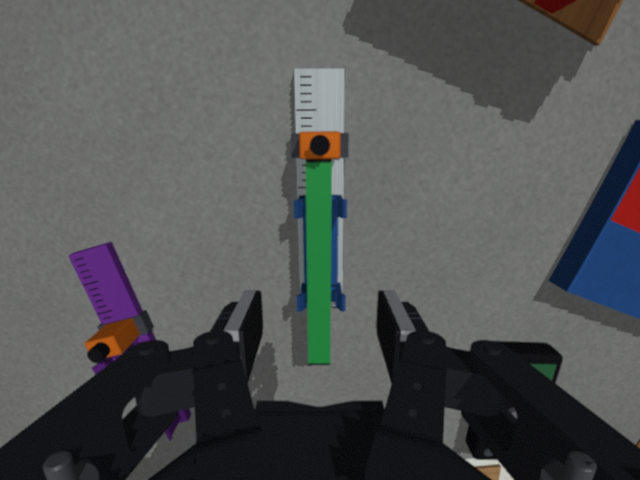

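In the overhead crop the bar's black end meets the orange face at crop row about 275 with no gap. The bar lies centred in both saddles, so I hand in.

```bash
python3 -c "
from bench import *
print(get_obs()['clock'],get_obs()['contact_force']); print(hand_in())"
```

```text
19.3 [0.14514931 1.17204491 0.31381107]
the job is handed in; nothing more can be done
None
```

The first bar I lifted, the one nearer the robot, weighed about 7.1 N (0.72 kg), so I took it as the steel-core bar. I did not lift the other bar. I tipped it over the lip, drew it out, laid it in the blue saddles and slid it until the stop resisted. There the push rose from 6.4 to 7.9 N without the bar moving, still under the 14 N limit. Then I let go and backed away, and handed in at 19.3 s.

Last checks:
- **Contact:** the overhead picture shows the bar's end against the orange face with no visible gap.
- **Seating:** the bar lies along the bed, about 1 mm off centre. Before release the gripper height put its centre at 37 mm, which fits fully sunk saddles; I could not read the saddle joint directly.
- **Stop and lighter bar:** both sit within about 0.15 px (about 0.3 mm) of where they were in the first top picture.
- **Bystanders:** the meter, book and bottle look unmoved in the top picture; I did not measure them.
- **Disagreement:** my camera estimates of the stop face ranged from 101 to 104 mm along the bed (its base edge read up to 108 mm), so I relied on the force and the close-up instead.

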